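# Check the slide-drying hotplate with the probe thermometer

### The arm

A 7-joint arm with a two-finger parallel gripper is mounted at the origin on the work surface. World frame = base frame: x ahead of the robot, y to its left, z up, the work surface at z = 0. Lengths are in m, angles in rad, forces in N, time in s.
With the tool pointing down it reaches from about 0.425 to 0.925 m from the base axis. Payload 6.8 kg.
Tool frame: the origin (TCP) lies at the very end of the fingers, on their centre line; the grasp point (between the pads) lies 19 mm behind it (r.tcp_to_grasp is the distance from the TCP to the grasp point, in m); z points along the fingers, y is the line along which they close (so a half turn about z gives the same grasp; the last joint's range is limited). The gripper opens to 85 mm and grips with 20 to 120 N. Pads are 22 mm wide; open, the fingers measure 114 mm over their backs; the gripper's body (76 mm by 85 mm) begins 54 mm behind the grasp point. The pads swing forward as they close: fully open they stand 13 mm farther back than shut.
Start: joints at [1.199, 0.477, 0.022, 1.555, -0.011, 1.109, -0.083], TCP at [0.176, -0.652, 0.231] pointing down, gripper open.
Joint ranges: [-2.96, 2.96], [-0.34, 2.1], [-1.41, 1.46], [0.24, 2.44], [-1.37, 4.51], [0.17, 1.92], [-2.96, 2.96]. Speed limits (rad/s): [2.39, 2.39, 3.14, 3.14, 3.14, 3.14, 3.14].

### API

Orientations are given as a rotation vector (axis times angle).
In Python, from bench import r gives the robot as it stands.
- The arm moves only by the tool step_arm, never from a script. Its argument "moves" is a list of rows, each a list of 7 numbers: the shift along the tool's x, y, z in mm, then the turn, a rotation vector about the tool's x, y, z in rad, then the finger opening in mm, from 0 to 85.4. A call has 1 to 8 rows; each row is the pose to reach, as a shift and turn from the pose commanded when the call began, along the tool's axes at that moment; what a row does not reach only later rows make up. A row lasts 1/10 s, in which the tool goes at most 50 mm and 8.59 degrees, less where a joint would pass 70% of its speed; a pose out of reach is approached as far as the arm can. A call with a gripper value outside its range is refused whole. The fingers move at their own pace and stop on an object; "grip_force" is the grip in N (left out, the last holds). Time passes only in rows, so rows that repeat a pose let the fingers close. It gives the time, the measured TCP pose, the force, the opening and the grip force at its end, in the units of the state.
- r.get_obs(): the state, without advancing time (a new reading comes with each control period).
- r.grab_frame(name): name is "scene" or "top" or "wrist"; returns a dict with "image" (420x560x3 uint8, red, green, blue), "depth" (420x560 float32, m along the optical axis (not along the pixel's ray), 0 where there is no reading), "mtx" (3x3 intrinsics, pixels), "rvec" (rotation vector, rad) and "tvec" (3), from world to camera coordinates, as OpenCV has them. Camera axes: x right, y down, z forward; pixel columns grow to the right and rows downward; lengths in m; the calibration is good to about 2 mm. The wrist camera is an equidistant fisheye: a pixel r from the principal point sees the ray r / f radians off the axis. A picture is of the moment at which its call begins.
- r.hand_in(): hands the job in; it is judged then, once.
The state is a dict: "clock": time; "joints": joint angles; "qvel": joint speeds; "tau": joint torques, N m; "tcp_pos": TCP position; "orientation": TCP orientation; "contact_force": force on the tool from outside, world axes, zero at the start; "moment": the same for the moment, N m; "grip_width": finger opening in m; "gripper_force": force on a finger pad.
Only numpy, scipy, OpenCV 4.12 (cv2) and the standard library are available. Lean on these libraries where they do the work, as an engineer would, in place of code of your own. Each camera call takes 0.05 s, during which the arm holds its last target. There are 200 camera calls.

### The job

Check the temperature of the sloping slide-drying hotplate at its round metal pad (not the square one): take the square-handled thermometer out of the stand, first aim its nose straight at the round pad from about 6 cm away and hold it still there for two seconds for the infrared reading, then bring it down square to the pad and press its spring tip lightly onto the middle of the pad, until the tip is pushed in about half-way. Finish while still holding it there, tip pressed and thermometer square to the pad, without letting go; never press hard, and leave the other things on the bench where they are.

Things in the scene. Friction and masses are not known exactly. Their poses are not given: they have to be found in the camera images.
- handle (a point): Centre of the thermometer's handle, a white bar of square section 28 x 28 mm, 60 mm tall (30 mm above and below this point). z runs along the thermometer from tip to handle top (up while it stands in the stand, nose down); x and y are square to the handle's flat sides.
- thermometer: The whole thermometer, about 150 g: square handle, below it a round steel nose 16 mm in diameter and 42 mm long, then the spring tip. Stands upright in one hole of the stand, the handle's lower end resting on the stand's top. Origin at the handle's lower end, 30 mm below the handle's centre; same axes as the handle.
- tip (a point): Centre of the flat end of the thermometer's spring tip, a disc 12 mm in diameter, on the thermometer's axis 90 mm from the handle's centre when not pressed; same axes as the handle. The infrared window is in the nose around it and looks along the thermometer's axis, out of the nose (-z).
- plunger (a joint): How far the spring tip is pushed into the nose, in m: 0 free, 0.010 fully in. It starts to move at about 1 N and takes about 0.8 N more for each mm: 5 N half-way in, 9 N fully in.
- pad_round: Round steel pad to measure, 40 mm in diameter, rigid, 3 mm proud of the dark hotplate, on the lower half of its slope, left or right of the square pad, 60 to 130 mm from it. Origin at the centre of its outer face; z square to the face and outwards (up and roughly towards the robot: the face slopes 0.4 rad = 23 degrees from level), x up the slope, y along the bench.
- pad_square: A square steel pad 38 x 38 mm on the same hotplate, same height and axes: not the one to measure.
- bench: The slide-drying bench, fixed: a white box 260 mm wide (y) and about 200 mm deep (x), with a dark hotplate on top that rises from about 60 mm at the robot's side to about 140 mm at the far side; glass slides lie along its upper half, a 10 mm ledge runs along its lower edge. Origin under its centre at the height of the table.
- stand: The stand, fixed: a grey block 66 x 150 x 80 mm (x, y, z) with two upright holes 21 mm in diameter and 72 mm deep at y = +40 and -40 mm; origin at the centre of its underside. The thermometer is in one hole, the electrode in the other.
- electrode: Bystander in the stand's other hole: round grey handle 24 mm in diameter, 50 mm tall, over a thin glass shaft; origin at the handle's lower end.
- jar: Bystander: jar, 56 mm in diameter, 75 mm tall, beside the bench; origin under its centre.
- tip_box: Bystander: blue and clear box 80 x 120 x 54 mm in front of the bench; origin under its centre.
- dish: Bystander: clear flat dish, 90 mm in diameter, 16 mm tall; origin under its centre.
- beaker: Bystander: glass beaker, 68 mm in diameter, 90 mm tall; origin under its centre.
- wash_bottle: Bystander: clear bottle, 70 mm in diameter, 170 mm tall; origin under its centre.
- block: Bystander: aluminium block 60 x 90 x 35 mm; origin under its centre.

How it is judged:
By the outcome, as a careful person would: the job done as asked, in the order asked, and still so for the second after the job is handed in, while the arm keeps its last pose, push and grip.
It also fails if it takes over 54 s, if anything falls off the work surface, if the arm or the gripper's body presses on something with over 40 N, if the wrist force passes 120 N, or if a joint passes its speed limit or range.

## Working session

There is one attempt and no reset: what is moved stays moved. The work goes in short steps, Python scripts to look and compute and a tool call to move; the robot and the scene stay as the last step left them, time stands still between calls to the robot, and variables do not carry over. Pictures are saved under pics/ and viewed, at most 10 in all, crops included, and the job is handed in when it is done.

Besides the shell and the picture viewer there is one more tool, called after ">>>" as name([rows], argument=value, ...), one row to a line, values as JSON. step_arm: Moves the arm, as the interface text tells. Its arguments: {"type":"object","properties":{"moves":{"type":"array","items":{"type":"array","items":{"type":"number"}}},"grip_force":{"type":"number"}},"required":["moves"]}

```bash
ls; mkdir -p pics
python3 - <<'E'
from bench import r
import cv2,numpy as np,pickle
o=r.get_obs();print(o, r.tcp_to_grasp)
fs={}
for n in ("scene","top"):
    f=r.grab_frame(n);fs[n]=f
    cv2.imwrite(f"pics/{n}0.png",f["image"][:,:,::-1])
    print(n,f["mtx"].tolist(),f["rvec"],f["tvec"])
pickle.dump(fs,open("f0.pkl","wb"))
E
```

```text
pics
{'clock': 0.0, 'joints': array([ 1.19887522,  0.47781587,  0.02236542,  1.55645262, -0.01149215,
        1.10930937, -0.08311327]), 'qvel': array([-1.14032474e-03,  1.48555129e-03,  1.17366358e-03, -2.96915357e-05,
       -5.23298373e-04,  8.96186129e-04,  5.18504500e-04]), 'tau': array([ 8.49820208e-04, -5.96447325e+01,  1.60890877e+00, -2.81196606e+01,
        1.25965310e-02,  9.35904711e-03,  2.51149100e-05]), 'tcp_pos': array([ 0.17583257, -0.65107827,  0.23031516]), 'orientation': array([-3.11250459e+00, -4.12952853e-01,  6.27193243e-04]), 'contact_force': array([-0.04281655, -0.13994453, -0.5920953 ]), 'moment': array([-0.00823253, -0.02174707,  0.02301379]), 'gripper_force': 0.0, 'grip_width': 0.08569603043834355} 0.0187
scene [[496.39158600621084, 0.0, 282.28050110942837], [0.0, 496.39158600621084, 209.19897156314894], [0.0, 0.0, 1.0]] [ 2.11863859  0.66747449 -0.37066253] [-0.4145344  -0.13044573  1.62254771]
top [[484.128483116476, 0.0, 282.53849827084656], [0.0, 484.128483116476, 209.3223208098626], [0.0, 0.0, 1.0]] [ 2.1431761  -2.14911993  0.21183711] [-0.08921994  0.5749858   0.99158152]
```

View pics/scene0.png

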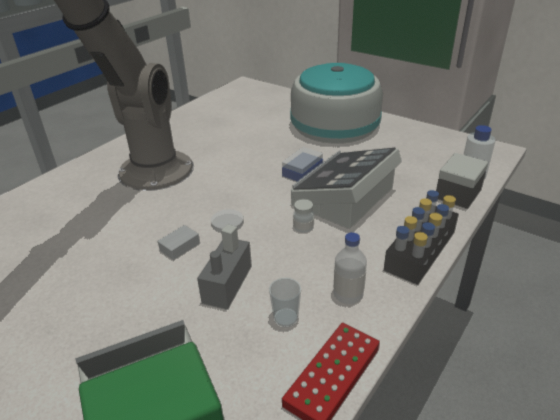

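View pics/top0.png

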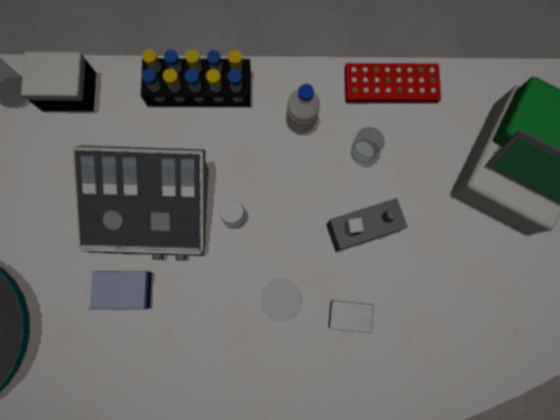

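The scene view shows the stand at about (226,270) with the thermometer in it, and the sloping bench at (345,180). In the top view the round pad is at (113,220), the square pad at (160,221), the thermometer's white square top at (356,227) and the electrode at (391,215).

```bash
cat > h.py <<'E'
import numpy as np,cv2
from scipy.spatial.transform import Rotation as R
def cloud(f):
    d=f["depth"];K=f["mtx"];v,u=np.mgrid[:d.shape[0],:d.shape[1]]
    c=np.stack([(u-K[0,2])/K[0,0]*d,(v-K[1,2])/K[1,1]*d,d],-1)
    Rm=cv2.Rodrigues(np.float64(f["rvec"]))[0]
    w=(c-np.ravel(f["tvec"]))@Rm
    w[d<=0]=np.nan
    return w
def project(f,P):
    return cv2.projectPoints(np.float64(P).reshape(-1,1,3),np.float64(f["rvec"]),np.float64(f["tvec"]),f["mtx"],None)[0][:,0]
E
python3 - <<'E'
import pickle;from h import *
fs=pickle.load(open("f0.pkl","rb"));T=fs["top"];S=fs["scene"]
w=cloud(T);im=T["image"]
for n,(u,v) in dict(table=(281,300),th=(356,227),el=(391,215),round=(113,220),sq=(160,221),jar=(232,213),block=(352,316),box=(120,290),wash=(303,108)).items(): print(n,w[v,u],im[v,u])
W=w[190:250,320:415].reshape(-1,3)
st=W[(abs(W[:,2]-.08)<.01)];print("stand",len(st),np.nanmedian(st,0),cv2.minAreaRect(np.float32(st[:,:2])))
ht=W[(W[:,2]>.125)];print(len(ht))
for c in (w[227,356],w[215,391]):
    h=ht[np.linalg.norm(ht[:,:2]-c[:2],axis=1)<.03];h=h[h[:,2]>np.median(h[:,2])-.006]
    print("handle",len(h),h.mean(0),cv2.minAreaRect(np.float32(h[:,:2])))
# hotplate
P=w[205:240,85:200].reshape(-1,3);c=P.mean(0);n=np.linalg.svd(P-c)[2][2];n*=np.sign(n[2]);print("plane",c,n,np.std((P-c)@n))
# scene view cloud
ws=cloud(S)
for n,p in dict(th=w[227,356],el=w[215,391],round=w[220,113],sq=w[221,160]).items():
    q=project(S,p)[0];print(n,q,ws[int(round(q[1])),int(round(q[0]))])
Ws=ws.reshape(-1,3);c=w[227,356]
m=(np.linalg.norm(Ws[:,:2]-c[:2],axis=1)<.03)&(Ws[:,2]>.09);print(m.sum(),Ws[m].min(0),Ws[m].max(0))
big=cv2.resize(im[130:270,60:420],None,fx=2.2,fy=2.2,interpolation=cv2.INTER_CUBIC)
cs=cv2.resize(S["image"][120:330,160:420],None,fx=3,fy=2.8,interpolation=cv2.INTER_CUBIC)
cv2.imwrite("pics/cs.png",cs[:,:780,::-1])
cv2.imwrite("pics/ct.png",cv2.resize(im[140:260,70:210],None,fx=5,fy=5,interpolation=cv2.INTER_CUBIC)[:,:,::-1])
E
```

```text
table [ 0.38242437 -0.08748188  0.01503021] [121 117 120]
th [ 0.52399641 -0.23165248  0.14168671] [133 130 134]
el [ 0.54931438 -0.30419538  0.13144487] [71 72 72]
round [0.54647018 0.25744307 0.08645699] [88 83 86]
sq [0.54424322 0.16174057 0.08685468] [89 85 88]
jar [0.56215625 0.01534213 0.07835022] [131 129 133]
block [ 0.34883022 -0.23637308  0.03756326] [128 128 128]
box [0.40521391 0.24523461 0.05596722] [ 96 101 115]
wash [ 0.77347073 -0.13187883  0.12805439] [101 100  98]
stand 1822 [ 0.5400568  -0.27203058  0.08017365] ((0.5410928130149841, -0.2695940136909485), (0.06623423099517822, 0.15169376134872437), 17.68472671508789)
337
handle 206 [ 0.52799523 -0.2308165   0.13988176] ((0.5282855033874512, -0.23131008446216583), (0.02789209969341755, 0.028567353263497353), 3.9086179733276367)
handle 112 [ 0.55258217 -0.30670144  0.12993847] ((0.5530378818511963, -0.30690798163414), (0.021026358008384705, 0.02328663505613804), 43.87192916870117)Traceback (most recent call last):
  File "<stdin>", line 12, in <module>
    u, s, vh = gufunc(a, signature=signature)
               ~~~~~~^^^^^^^^^^^^^^^^^^^^^^^^
    raise LinAlgError("SVD did not converge")
numpy.linalg.LinAlgError: SVD did not converge
```

Run:
```python
import pickle;from h import *
fs=pickle.load(open("f0.pkl","rb"));T=fs["top"];S=fs["scene"]
w=cloud(T);im=T["image"]
P=w[205:240,85:200].reshape(-1,3);P=P[np.isfinite(P).all(1)]
for _ in range(3):
    c=P.mean(0);n=np.linalg.svd(P-c)[2][2];n*=np.sign(n[2]);e=(P-c)@n;print("plane",c,n,e.std(),len(P));P=P[abs(e)<2.5*e.std()]
ang=np.arctan2(n[1],n[0])
g=cv2.cvtColor(im,cv2.COLOR_RGB2GRAY);print(g[215:226,90:180:3])
for nm,(u,v) in dict(r=(113,220),s=(160,221)).items():
    m=np.zeros_like(g);m[v-15:v+15,u-15:u+15]=(g[v-15:v+15,u-15:u+15]>68)
    k,l,s,ce=cv2.connectedComponentsWithStats(m);i=l[v,u]
    # pixel centroid -> ray with plane offset
    reg=w[l==i];reg=reg[np.isfinite(reg).all(1)]
    print(nm,s[i],ce[i],"med3d",np.median(reg,0),reg.mean(0),((reg-c)@n).mean(), cv2.minAreaRect(np.argwhere(l==i)[:,::-1].astype(np.float32)))
ws=cloud(S)
for nm,p in dict(th=w[227,356],el=w[215,391],round=w[220,113],sq=w[221,160]).items():
    q=project(S,p)[0];print(nm,q,ws[int(round(q[1])),int(round(q[0]))])
Ws=ws.reshape(-1,3);c=np.array([.528,-.231])
m=(np.linalg.norm(Ws[:,:2]-c,axis=1)<.03)&(Ws[:,2]>.09);print(m.sum(),Ws[m].min(0),Ws[m].max(0))
Q=Ws[m];
for z in np.arange(.09,.16,.01):
    k=Q[abs(Q[:,2]-z)<.005];print(z,len(k),k[:,:2].min(0) if len(k) else 0,k[:,:2].max(0) if len(k) else 0)
a=cv2.resize(S["image"][130:310,180:420],None,fx=3.2,fy=3.2,interpolation=cv2.INTER_CUBIC)
b=cv2.resize(im[140:260,70:210],None,fx=5,fy=5,interpolation=cv2.INTER_CUBIC)
cv2.imwrite("pics/cs.png",a[:,:,::-1]);cv2.imwrite("pics/ct.png",b[:,:,::-1])
```

```text
plane [0.54249012 0.19885746 0.08417283] [-0.39434145  0.01059565  0.91890291] 0.0020663423791147284 4006
plane [0.54246832 0.19874805 0.08411092] [-0.39371641  0.01069355  0.91916976] 0.0019360206182539575 3942
plane [0.54247399 0.19863297 0.08409907] [-0.39308181  0.01065894  0.91944172] 0.0018947064298050068 3913
[[41 40 41 42 44 84 84 84 86 84 69 42 42 42 42 43 43 43 42 41 60 85 85 86
  85 86 80 43 44 41]
 [41 44 40 40 52 85 85 85 86 84 78 42 43 42 40 41 43 41 42 43 59 83 84 85
  85 85 80 41 41 41]
 [40 42 40 41 51 87 84 86 86 84 82 42 39 40 40 43 40 42 41 42 61 84 83 83
  85 85 79 43 41 43]
 [41 42 41 42 56 86 85 85 85 83 84 44 43 42 41 42 42 41 41 39 60 85 84 85
  84 85 80 43 42 44]
 [42 41 41 41 58 86 85 85 86 84 84 46 42 42 42 42 39 42 41 41 60 87 85 87
  86 87 80 41 41 42]
 [41 42 42 40 59 86 85 85 85 82 85 48 42 41 41 43 42 42 41 41 59 86 87 86
  86 87 80 41 43 42]
 [40 42 42 43 54 85 85 85 86 82 84 47 43 44 42 42 44 41 42 43 57 86 86 86
  86 86 81 42 41 41]
 [43 42 43 42 51 86 85 85 85 83 86 43 43 42 43 42 42 44 41 43 58 85 86 86
  86 86 81 41 43 42]
 [43 43 42 43 47 84 85
[... 778 characters left out ...]
und [342.00271444 159.65547452] [0.54949497 0.25196523 0.08891052]
sq [324.40305563 173.47597722] [0.54014132 0.16630904 0.08469189]
344 [ 0.51522159 -0.25127936  0.09056188] [ 0.54732611 -0.21578396  0.14189214]
0.09 30 [ 0.52197921 -0.24937466] [ 0.54732611 -0.21816242]
0.09999999999999999 51 [ 0.52163862 -0.25014065] [ 0.54654584 -0.21808223]
0.10999999999999999 50 [ 0.51875763 -0.24986086] [ 0.54653631 -0.21977444]
0.11999999999999998 57 [ 0.52027791 -0.2490577 ] [ 0.54688219 -0.21578396]
0.12999999999999998 54 [ 0.51964531 -0.24842843] [ 0.5463807  -0.21863309]
0.13999999999999996 102 [ 0.51522159 -0.25127936] [ 0.54633283 -0.21945501]
0.14999999999999997 0 0 0
0.15999999999999998 0 0 0
```

View pics/cs.png

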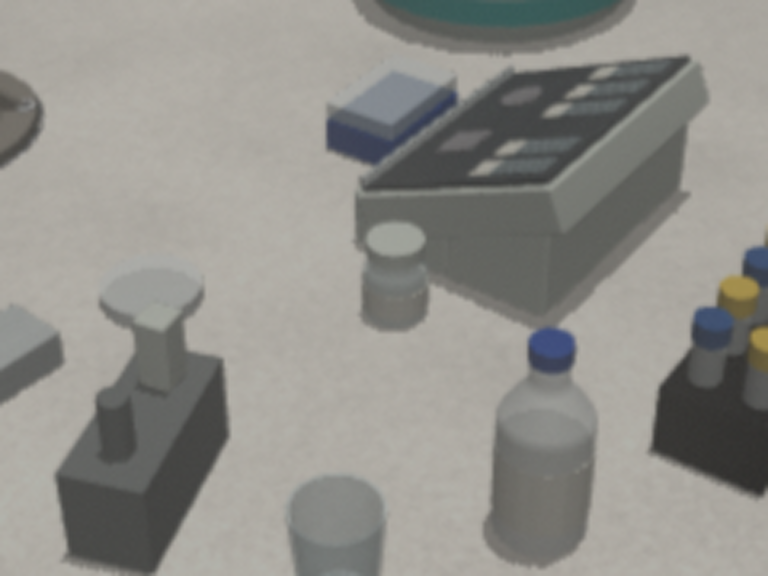

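```bash
cat >> h.py <<'E'
def plan(o,P,Rt):
    """shift mm, rotvec in the current tool frame for target TCP P and rotation Rt"""
    R0=R.from_rotvec(o["orientation"])
    return np.round(R0.inv().apply(np.array(P)-o["tcp_pos"])*1e3,1),np.round((R0.inv()*Rt).as_rotvec(),4)
def Rz(yaw,d=(0,0,-1)):
    """tool z along d, tool x near heading yaw"""
    z=np.array(d,float);z/=np.linalg.norm(z);x=np.array([np.cos(yaw),np.sin(yaw),0]);y=np.cross(z,x);y/=np.linalg.norm(y)
    return R.from_matrix(np.stack([np.cross(y,z),y,z],1))
E
python3 - <<'E'
from bench import r
from h import *
o=r.get_obs();M=R.from_rotvec(o["orientation"]).as_matrix();print(M.round(3),np.degrees(np.arctan2(M[1,0],M[0,0])))
for yaw in (3.9-90,3.9,3.9+90): print(yaw,plan(o,[.529,-.231,.20],Rz(np.radians(yaw))))
E
```

```text
[[ 0.965  0.261 -0.001]
 [ 0.261 -0.965  0.002]
 [-0.    -0.002 -1.   ]] 15.114836941849928
-86.1 (array([ 450.5, -313.5,   30.9]), array([-1.1000e-03,  1.5000e-03,  1.7665e+00]))
3.9 (array([ 450.5, -313.5,   30.9]), array([-0.0016,  0.0003,  0.1957]))
93.9 (array([ 450.5, -313.5,   30.9]), array([-1.4000e-03, -1.0000e-03, -1.3751e+00]))
```

>>> step_arm([
  [50, -35, 3, 0, 0, -0.14, 85],
  [100, -70, 7, 0, 0, -0.28, 85],
  [150, -105, 10, 0, 0, -0.42, 85],
  [200, -140, 14, 0, 0, -0.56, 85],
  [250, -174, 17, 0, 0, -0.7, 85],
  [300, -209, 21, 0, 0, -0.84, 85],
  [350, -244, 24, 0, 0, -0.98, 85],
  [395, -275, 27, 0, 0, -1.12, 85],
], grip_force=60)

```text
clock: 0.9
tcp_pos: [0.4335, -0.3441, 0.2086]
orientation: [-2.413, -2.011, 0.0]
contact_force: [0.1, -0.7, -0.2]
grip_width: 0.085
gripper_force: 0.0
```

Run:
```python
from bench import r
from h import *
print(plan(r.get_obs(),[.529,-.231,.20],Rz(np.radians(93.9))),r.get_obs()["joints"])
```

```text
(array([128.5,  73.5,   8.5]), array([-0.0003,  0.    , -0.2495])) [ 0.84190612  0.3254195  -0.34776808  1.85386428  0.13136097  0.98479326
  0.25664119]
```

>>> step_arm([
  [0, 0, 0, 0, 0, 0, 85],
  [0, 0, 0, 0, 0, 0, 85],
])

```text
clock: 1.1
tcp_pos: [0.4334, -0.3445, 0.2085]
orientation: [-2.416, -2.007, 0.0]
contact_force: [-0.1, -0.3, -0.7]
grip_width: 0.0851
gripper_force: 0.0
```

Run:
```python
from bench import r
from h import *
print(plan(r.get_obs(),[.529,-.231,.20],Rz(np.radians(93.9))),r.get_obs()["tcp_pos"])
```

```text
(array([129.1,  73.1,   8.5]), array([-0.0006, -0.0006, -0.2525])) [ 0.43341666 -0.34453434  0.20846634]
```

>>> step_arm([
  [43, 24, 3, 0, 0, -0.08, 85],
  [86, 49, 6, 0, 0, -0.17, 85],
  [129, 73, 8, 0, 0, -0.25, 85],
  [129, 73, 8, 0, 0, -0.25, 85],
  [129, 73, 8, 0, 0, -0.25, 85],
  [129, 73, 8, 0, 0, -0.25, 85],
])

```text
clock: 1.7
tcp_pos: [0.5271, -0.2351, 0.2004]
orientation: [-2.155, -2.285, 0.003]
contact_force: [-0.9, -0.3, -0.2]
grip_width: 0.085
gripper_force: 0.0
```

Run:
```python
from bench import r
from h import *
o=r.get_obs();print(plan(o,[.529,-.231,.20],Rz(np.radians(93.9))))
f=r.grab_frame("wrist");cv2.imwrite("pics/w1.png",f["image"][:,:,::-1]);print(f["mtx"])
Rm=cv2.Rodrigues(np.float64(f["rvec"]))[0];t=np.ravel(f["tvec"]);K=f["mtx"]
print("cam",-Rm.T@t,Rm[2])
def fp(P):
    c=np.atleast_2d(P)@Rm.T+t;th=np.arctan2(np.hypot(c[:,0],c[:,1]),c[:,2]);ph=np.arctan2(c[:,1],c[:,0])
    return np.c_[K[0,2]+K[0,0]*th*np.cos(ph),K[1,2]+K[1,1]*th*np.sin(ph)]
a=np.radians(3.9);X=np.array([np.cos(a),np.sin(a),0]);Y=np.array([-np.sin(a),np.cos(a),0])
for h in (.14,.08): print(fp([np.array([.529,-.231,h])+.014*(i*X+j*Y) for i in(-1,1) for j in (-1,1)]).round(1))
```

```text
(array([4. , 2.1, 0.4]), array([-0.0015,  0.0009, -0.0094]))
[[325.1922621    0.         276.39480524]
 [  0.         325.1922621  208.84701301]
 [  0.           0.           1.        ]]
cam [ 0.52338158 -0.16410747  0.34377166] [ 0.01459555 -0.27948706 -0.96003852]
[[258.9 239.9]
 [257.8 199.7]
 [300.5 239.5]
 [301.  199.3]]
[[262.6 213.8]
 [261.9 181.4]
 [295.6 213.4]
 [295.8 181.1]]
```

View pics/w1.png

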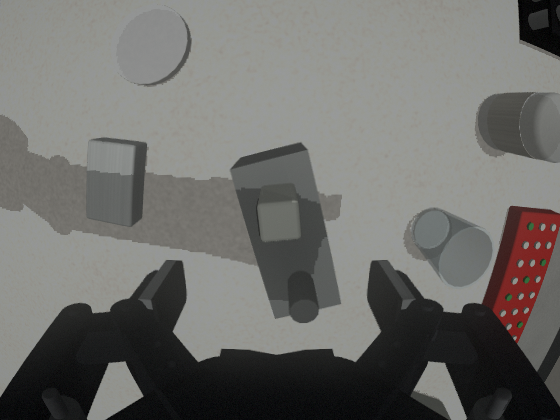

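The wrist view shows the handle's top at (259–300, 200–242), within about 1 mm of the prediction and turned about 3° more. The electrode at (303,300) is clear of both fingers.

>>> step_arm([
  [3, 2, 20, 0, 0, -0.05, 85],
  [3, 2, 45, 0, 0, -0.05, 85],
  [3, 2, 70, 0, 0, -0.05, 85],
  [3, 2, 90, 0, 0, -0.05, 85],
  [3, 2, 102, 0, 0, -0.05, 85],
  [3, 2, 107, 0, 0, -0.05, 85],
  [3, 2, 107, 0, 0, -0.05, 85],
  [3, 2, 107, 0, 0, -0.05, 85],
])

```text
clock: 2.55
tcp_pos: [0.5309, -0.23, 0.0947]
orientation: [2.092, 2.342, 0.001]
contact_force: [0.1, -0.2, 0.2]
grip_width: 0.0855
gripper_force: 0.0
```

>>> step_arm([
  [0, 0, 0, 0, 0, 0, 60],
  [0, 0, 0, 0, 0, 0, 45],
  [0, 0, 0, 0, 0, 0, 35],
  [0, 0, 0, 0, 0, 0, 28],
  [0, 0, 0, 0, 0, 0, 22],
  [0, 0, 0, 0, 0, 0, 22],
  [0, 0, 0, 0, 0, 0, 22],
  [0, 0, 0, 0, 0, 0, 22],
], grip_force=60)

```text
clock: 3.35
tcp_pos: [0.5304, -0.2295, 0.0941]
orientation: [2.092, 2.343, -0.0]
contact_force: [-1.5, 0.5, 5.8]
grip_width: 0.0274
gripper_force: 59.4
```

>>> step_arm([
  [0, 0, -10, 0, 0, 0, 22],
  [0, 0, -25, 0, 0, 0, 22],
  [0, 0, -45, 0, 0, 0, 22],
  [0, 0, -70, 0, 0, 0, 22],
  [0, 0, -95, 0, 0, 0, 22],
  [0, 0, -115, 0, 0, 0, 22],
  [0, 0, -115, 0, 0, 0, 22],
  [0, 0, -115, 0, 0, 0, 22],
])

```text
clock: 4.15
tcp_pos: [0.5303, -0.2295, 0.209]
orientation: [2.092, 2.343, 0.0]
contact_force: [-0.5, 0.8, -1.5]
grip_width: 0.0274
gripper_force: 59.2
```

```bash
cat >> h.py <<'E'
N=np.array([-.3893,.0117,.9211]);N/=np.linalg.norm(N)   # pad normal, tilt .4, yaw -.03
PAD=np.array([.547,.2585,.0875])
E
python3 - <<'E'
from bench import r
from h import *
import pickle
o=r.get_obs();print(o["contact_force"],o["tcp_pos"],o["joints"].round(2))
T=r.grab_frame("top");S=r.grab_frame("scene");Wf=r.grab_frame("wrist");pickle.dump((o,T,S,Wf),open("f1.pkl","wb"))
M=R.from_rotvec(o["orientation"]).as_matrix();g=o["tcp_pos"]-.0187*M[:,2]
w=cloud(S).reshape(-1,3);rel=(w-g)@M
m=(abs(rel[:,0])<.03)&(abs(rel[:,1])<.03)&(rel[:,2]>-.05)&(rel[:,2]<.1)
Q=rel[m]
for z in np.arange(-.045,.1,.01):
    k=Q[abs(Q[:,2]-z)<.005]
    if len(k): print(z.round(3),len(k),k.min(0).round(4),k.max(0).round(4),np.median(k,0).round(4))
q=project(S,g)[0];print(q)
u,v=q.astype(int);a=S["image"][v-45:v+60,u-70:u+70];cv2.imwrite("pics/s2.png",cv2.resize(a,None,fx=5,fy=5,interpolation=cv2.INTER_CUBIC)[:,:,::-1])
for Tt in (PAD+.2*N,PAD+(.055+.0713)*N): print(plan(o,Tt,Rz(np.radians(94),-N)))
E
```

```text
[-0.49436391  0.79719087 -1.54136051] [ 0.53027804 -0.22953991  0.20904878] [ 0.66  0.38 -0.45  1.79  0.19  1.01  0.24]
-0.045 79 [-0.02   -0.0238 -0.05  ] [ 0.0159  0.0274 -0.0401] [-0.0087  0.0209 -0.0466]
-0.035 85 [-0.0152 -0.0256 -0.0398] [ 0.012   0.0299 -0.0301] [-0.0101  0.0169 -0.0345]
-0.025 150 [-0.0197 -0.028  -0.0299] [ 0.0121  0.0286 -0.0201] [-0.0106 -0.0031 -0.0252]
-0.015 79 [-0.019  -0.0262 -0.0199] [ 0.0039  0.0289 -0.01  ] [-0.0131  0.0097 -0.0147]
-0.005 89 [-0.0191 -0.0247 -0.0099] [ 0.0069  0.0298 -0.0001] [-0.0135  0.0135 -0.005 ]
0.005 94 [-0.0199 -0.0261  0.0001] [0.0049 0.0299 0.01  ] [-0.0124  0.0121  0.0051]
0.015 62 [-0.0206 -0.0238  0.01  ] [0.0043 0.0284 0.0198] [-0.0154  0.0095  0.0151]
0.025 57 [-0.0193 -0.0119  0.0201] [0.0077 0.0203 0.0297] [-0.0164  0.0076  0.0263]
0.035 15 [-0.0181 -0.0035  0.0307] [0.0079 0.0156 0.0396] [-0.0111  0.0098  0.0323]
0.045 23 [-0.0132 -0.0038  0.0406] [0.002  0.0097 0.0493] [-0.008   0.005   0.0439]
0.055 28 [-0.0124 -0.0033  0.0502] [-0.0006  0.0099  0.0599] [-0.0088  0.0056  0.0544]
0.065 27 [-0.0124 -0.0055  0.06  ] [-0.0023  0.0099  0.0696] [-0.0086  0.0059  0.0646]
0.075 17 [-0.0114 -0.006   0.0703] [-0.0009  0.0097  0.0768] [-0.0085  0.0052  0.0741]
0.085 9 [-0.0086 -0.0001  0.0834] [-0.0028  0.0033  0.0897] [-0.0049  0.0016  0.0863]
0.095 14 [-0.0091 -0.0056  0.0909] [0.0045 0.0061 0.0953] [-0.0042  0.0019  0.0927]
[226.2706469  195.39498857]
(array([494.1,  -5.4, -62.9]), array([-0.3967, -0.0464,  0.0504]))
(array([490.1,  23. ,   5. ]), array([-0.3967, -0.0464,  0.0504]))
```

View pics/s2.png

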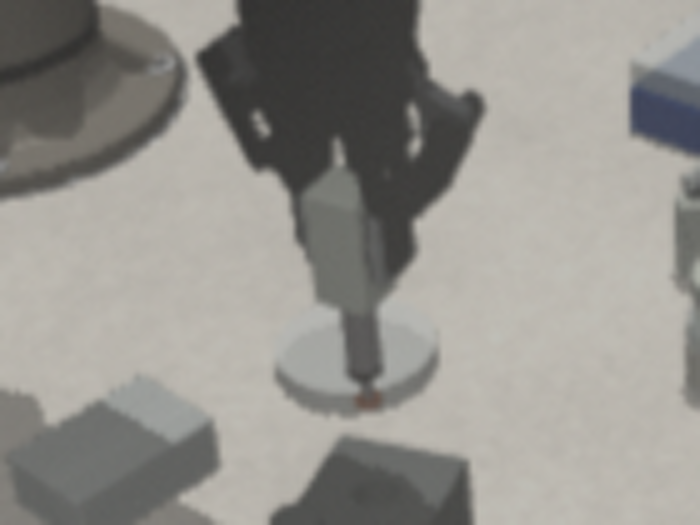

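>>> step_arm([
  [25, 0, -15, 0, 0, 0, 22],
  [65, -1, -30, -0.03, 0, 0, 22],
  [110, -2, -45, -0.08, -0.01, 0.01, 22],
  [155, -2, -60, -0.13, -0.02, 0.02, 22],
  [200, -3, -63, -0.18, -0.02, 0.02, 22],
  [245, -3, -63, -0.24, -0.03, 0.03, 22],
  [290, -3, -63, -0.29, -0.03, 0.04, 22],
  [335, -4, -63, -0.34, -0.04, 0.04, 22],
])

```text
clock: 5.1
tcp_pos: [0.4875, 0.1041, 0.2711]
orientation: [1.953, 2.098, 0.329]
contact_force: [0.9, 0.8, -1.8]
grip_width: 0.0274
gripper_force: 59.4
```

Run:
```python
from bench import r
from h import *
o=r.get_obs()
print(o["tcp_pos"],o["joints"].round(2),plan(o,PAD+.17*N,Rz(np.radians(94),-N)))
```

```text
[0.48748704 0.10409173 0.27109652] [ 0.31  0.02 -0.73  2.11  0.24  0.72 -0.51] (array([157.3,  -3.9,  21.9]), array([-0.0563, -0.0074,  0.0094]))
```

>>> step_arm([
  [40, -1, 5, -0.02, 0, 0, 22],
  [80, -2, 11, -0.04, -0.005, 0.005, 22],
  [120, -3, 17, -0.056, -0.007, 0.009, 22],
  [145, -4, 20, -0.056, -0.007, 0.009, 22],
  [157, -4, 22, -0.056, -0.007, 0.009, 22],
  [157, -4, 22, -0.056, -0.007, 0.009, 22],
  [157, -4, 22, -0.056, -0.007, 0.009, 22],
  [157, -4, 22, -0.056, -0.007, 0.009, 22],
])

```text
clock: 5.9
tcp_pos: [0.4818, 0.2574, 0.2442]
orientation: [1.931, 2.054, 0.375]
contact_force: [0.7, -0.4, -2.5]
grip_width: 0.0274
gripper_force: 59.4
```

Run:
```python
from bench import r
from h import *
import pickle
o=r.get_obs()
print(o["tcp_pos"],o["joints"].round(2),o["contact_force"],plan(o,PAD+.128*N,Rz(np.radians(94),-N)))
T=r.grab_frame("top");S=r.grab_frame("scene");Wf=r.grab_frame("wrist");pickle.dump((o,T,S,Wf),open("f2.pkl","wb"))
cv2.imwrite("pics/w2.png",Wf["image"][:,:,::-1])
d=Wf["depth"];print("wrist depth ok",(d>0).mean())
# wrist cloud, equidistant; depth along optical axis
K=Wf["mtx"];v,u=np.mgrid[:420,:560];x=(u-K[0,2])/K[0,0];y=(v-K[1,2])/K[1,1];th=np.hypot(x,y);s=np.tan(th)/np.maximum(th,1e-9)
c=np.stack([x*s*d,y*s*d,d],-1);Rm=cv2.Rodrigues(np.float64(Wf["rvec"]))[0];w=(c-np.ravel(Wf["tvec"]))@Rm;w[(d<=0)|(th>1.3)]=np.nan
rel=(w-PAD)@R.from_matrix(np.stack([np.cross([-.03*-1,1,0],N),[.03,1,0],N],1)).as_matrix()
m=(np.linalg.norm(rel[...,:2],axis=-1)<.045)&(abs(rel[...,2])<.01)
g=cv2.cvtColor(Wf["image"],cv2.COLOR_RGB2GRAY);print(m.sum(),np.percentile(g[m],[5,25,50,75,95]))
np.save("w2.npy",w)
P=w[m];cc=P.mean(0);n=np.linalg.svd(P-cc)[2][2];print("n",n*np.sign(n[2]),N,((P-PAD)@N).mean())
```

```text
[0.48183794 0.25743559 0.24424568] [-0.    0.19 -0.85  2.06  0.64  0.79 -1.18] [ 0.66267587 -0.36205206 -2.54557914] (array([ 3.2, -0.7, 41.7]), array([-0.002 ,  0.0011, -0.    ]))
wrist depth ok 0.9955952380952381
6010 [ 90.  93.  94.  97. 149.]
n [-0.38877319  0.01476455  0.92121518] [-0.38927731  0.01169932  0.92104631] -0.0017472269590275236
```

View pics/w2.png

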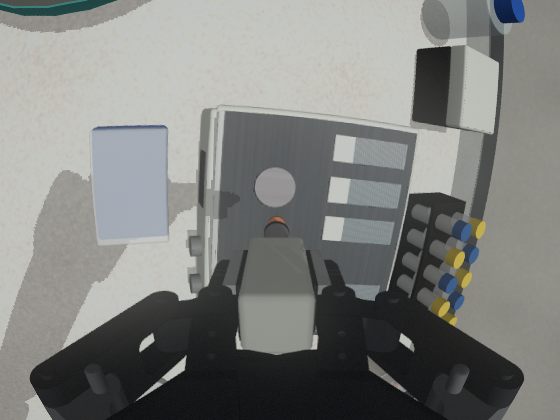

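Wrist view: the round pad is at about (275,187), the copper tip at (277,219) above it and the handle at (277,300). The square pad is hidden behind the handle.

Run:
```python
from h import *
import pickle
o,T,S,Wf=pickle.load(open("f2.pkl","rb"));w=np.load("w2.npy");im=Wf["image"];g=cv2.cvtColor(im,cv2.COLOR_RGB2GRAY)
m=np.zeros_like(g);m[160:214,245:305]=g[160:214,245:305]>125
k,l,s,ce=cv2.connectedComponentsWithStats(m);i=l[187,275]
P=w[l==i];P=P[np.isfinite(P).all(1)];print(s[i],ce[i],"pad",P.mean(0),P.max(0)-P.min(0),"plane dz",((P-PAD)@N).mean(),((P-PAD)@N).std())
cnt=max(cv2.findContours((l==i).astype(np.uint8),0,2)[0],key=len);print(cv2.fitEllipse(cnt))
Rm=cv2.Rodrigues(np.float64(Wf["rvec"]))[0];t=np.ravel(Wf["tvec"]);K=Wf["mtx"]
def fp(P):
    c=np.atleast_2d(P)@Rm.T+t;th=np.arctan2(np.hypot(c[:,0],c[:,1]),c[:,2]);ph=np.arctan2(c[:,1],c[:,0])
    return np.c_[K[0,2]+K[0,0]*th*np.cos(ph),K[1,2]+K[1,1]*th*np.sin(ph)]
M=R.from_rotvec(o["orientation"]).as_matrix();tcp=o["tcp_pos"]
print("tip pred",fp(tcp+M[:,2]*.0741),"nose base",fp(tcp+M[:,2]*.0741-M[:,2]*.060),"pad",fp(PAD),"cam",-Rm.T@t)
h=cv2.cvtColor(im,cv2.COLOR_RGB2HSV);q=(h[...,0]<15)&(h[...,1]>80);q[:200]=0;q[240:]=0;q[:,:250]=0;q[:,305:]=0
ys,xs=np.nonzero(q);print("copper",len(xs),xs.min(),xs.max(),ys.min(),ys.max(),xs.mean())
# tip points in tool frame from wrist depth
rel=(w[210:236,255:300].reshape(-1,3)-tcp)@M;k=(np.linalg.norm(rel[:,:2],axis=1)<.02)&(rel[:,2]<.08)
rel=rel[k]
for z in np.arange(.0,.08,.008):
    b=rel[abs(rel[:,2]-z)<.004]
    if len(b): print(z.round(3),len(b),b.min(0).round(4),b.max(0).round(4))
print("N*",(tcp-PAD)@N)
```

```text
[ 255  168   40   39 1245] [274.74538153 186.81445783] pad [0.54653594 0.25785109 0.08793977] [0.03599107 0.03890706 0.01872404] plane dz 0.0005781077063366394 0.0007646344420157311
((274.806884765625, 186.80320739746094), (38.380794525146484, 39.714229583740234), 87.40419006347656)
tip pred [[275.25640256 219.42864995]] nose base [[274.95221304 254.50184882]] pad [[275.04465077 186.09651981]] cam [0.42304008 0.33022743 0.37426619]
copper 71 269 284 217 223 276.61971830985914
0.032 67 [ 0.0031 -0.0047  0.0283] [0.0057 0.0058 0.0359]
0.04 105 [ 0.0006 -0.0068  0.036 ] [0.006  0.0078 0.044 ]
0.048 113 [-0.0029 -0.0071  0.044 ] [0.0058 0.0088 0.0519]
0.056 36 [-0.0005 -0.0072  0.0521] [0.0057 0.0083 0.0558]
0.072 72 [-0.0012 -0.0051  0.0686] [0.0036 0.0061 0.0729]
N* 0.16972368846028663
```

>>> step_arm([
  [1.5, -0.5, 10, -0.002, 0.001, 0, 22],
  [3, -1, 22, -0.002, 0.001, 0, 22],
  [4.4, -1.6, 33, -0.002, 0.001, 0, 22],
  [4.4, -1.6, 38, -0.002, 0.001, 0, 22],
  [4.4, -1.6, 40, -0.002, 0.001, 0, 22],
  [4.4, -1.6, 40, -0.002, 0.001, 0, 22],
  [4.4, -1.6, 40, -0.002, 0.001, 0, 22],
  [4.4, -1.6, 40, -0.002, 0.001, 0, 22],
])

```text
clock: 6.85
tcp_pos: [0.4957, 0.2629, 0.2076]
orientation: [1.928, 2.054, 0.382]
contact_force: [-0.1, 0.3, -2.2]
grip_width: 0.0275
gripper_force: 59.4
```

```bash
sed -i 's/^PAD=.*/PAD=np.array([.5467,.2582,.0879])/' h.py
cat >> h.py <<'E'
OFF=np.array([-.0015,.0006,.0741])  # TCP -> tip, tool frame
def tipstate(o):
    M=R.from_rotvec(o["orientation"]).as_matrix();t=o["tcp_pos"]+M@OFF-PAD
    return "dist mm %.1f"%(t@N*1e3),"lateral",((t-(t@N)*N)*1e3).round(1),"tilt %.4f"%np.arccos(-M[:,2]@N),"F",o["contact_force"].round(2),"Fn %.2f"%(o["contact_force"]@N)
E
python3 - <<'E'
from bench import r
from h import *
o=r.get_obs();print(tipstate(o),o["joints"].round(2))
M=R.from_rotvec(o["orientation"]).as_matrix()
print(M.T@(PAD-o["tcp_pos"])*1e3, R.from_matrix(M).inv().__mul__(Rz(np.radians(94),-N)).as_rotvec())
E
```

```text
('dist mm 56.0', 'lateral', array([0.4, 1.9, 0.1]), 'tilt 0.0024', 'F', array([-0.14,  0.3 , -2.15]), 'Fn -1.92') [-0.05  0.27 -0.81  2.07  0.76  0.75 -1.29]
[-3.45126718e+00  5.49320609e-03  1.30131524e+02] [ 0.00159427 -0.00174882  0.00107077]
```

>>> step_arm([
  [-1.8, -0.6, 1, 0.0015, -0.0015, 0, 22],
  [-1.8, -0.6, 1, 0.0015, -0.0015, 0, 22],
  [-1.8, -0.6, 1, 0.0015, -0.0015, 0, 22],
  [-1.8, -0.6, 1, 0.0015, -0.0015, 0, 22],
  [-1.8, -0.6, 1, 0.0015, -0.0015, 0, 22],
  [-1.8, -0.6, 1, 0.0015, -0.0015, 0, 22],
  [-1.8, -0.6, 1, 0.0015, -0.0015, 0, 22],
  [-1.8, -0.6, 1, 0.0015, -0.0015, 0, 22],
])

```text
clock: 7.65
tcp_pos: [0.4955, 0.261, 0.2059]
orientation: [1.929, 2.055, 0.378]
contact_force: [0.1, -0.4, -1.1]
grip_width: 0.0273
gripper_force: 59.4
```

>>> step_arm([
  [0, 0, 0, 0, 0, 0, 22],
  [0, 0, 0, 0, 0, 0, 22],
  [0, 0, 0, 0, 0, 0, 22],
  [0, 0, 0, 0, 0, 0, 22],
  [0, 0, 0, 0, 0, 0, 22],
  [0, 0, 0, 0, 0, 0, 22],
  [0, 0, 0, 0, 0, 0, 22],
  [0, 0, 0, 0, 0, 0, 22],
])

```text
clock: 8.45
tcp_pos: [0.4955, 0.261, 0.2059]
orientation: [1.929, 2.055, 0.378]
contact_force: [0.2, -0.3, -2.1]
grip_width: 0.0271
gripper_force: 59.4
```

>>> step_arm([
  [0, 0, 0, 0, 0, 0, 22],
  [0, 0, 0, 0, 0, 0, 22],
  [0, 0, 0, 0, 0, 0, 22],
  [0, 0, 0, 0, 0, 0, 22],
  [0, 0, 0, 0, 0, 0, 22],
  [0, 0, 0, 0, 0, 0, 22],
  [0, 0, 0, 0, 0, 0, 22],
  [0, 0, 0, 0, 0, 0, 22],
])

```text
clock: 9.25
tcp_pos: [0.4955, 0.261, 0.2059]
orientation: [1.929, 2.055, 0.378]
contact_force: [-0.3, 0.4, -1.6]
grip_width: 0.0273
gripper_force: 59.4
```

>>> step_arm([
  [0, 0, 0, 0, 0, 0, 22],
  [0, 0, 0, 0, 0, 0, 22],
  [0, 0, 0, 0, 0, 0, 22],
  [0, 0, 0, 0, 0, 0, 22],
  [0, 0, 0, 0, 0, 0, 22],
  [0, 0, 0, 0, 0, 0, 22],
  [0, 0, 0, 0, 0, 0, 22],
  [0, 0, 0, 0, 0, 0, 22],
])

```text
clock: 10.05
tcp_pos: [0.4955, 0.261, 0.2059]
orientation: [1.929, 2.055, 0.377]
contact_force: [-0.4, -0.4, -1.8]
grip_width: 0.0273
gripper_force: 59.4
```

Run:
```python
from bench import r
from h import *
o=r.get_obs();print(tipstate(o))
Wf=r.grab_frame("wrist");cv2.imwrite("pics/w3.png",cv2.resize(Wf["image"][120:330,180:380],None,fx=2.8,fy=2.8)[:,:,::-1])
```

```text
('dist mm 54.6', 'lateral', array([-0.6, -0.2, -0.2]), 'tilt 0.0008', 'F', array([-0.39, -0.39, -1.81]), 'Fn -1.52')
```

View pics/w3.png

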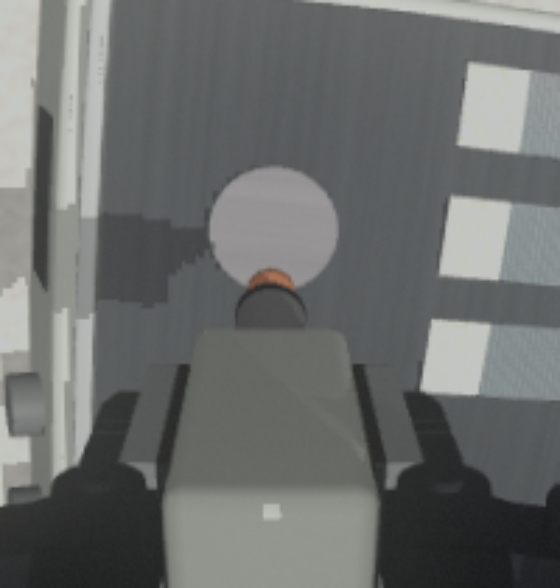

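The thermometer has been still for over 2 s, aimed at the round pad. The pad shows at (273,228) in the crop with the tip over it. Next I'll bring it down.

>>> step_arm([
  [0, 0.5, 8, 0, 0, 0, 22],
  [0, 0.5, 18, 0, 0, 0, 22],
  [0, 0.5, 28, 0, 0, 0, 22],
  [0, 0.5, 37, 0, 0, 0, 22],
  [0, 0.5, 44, 0, 0, 0, 22],
  [0, 0.5, 49, 0, 0, 0, 22],
  [0, 0.5, 50, 0, 0, 0, 22],
  [0, 0.5, 50, 0, 0, 0, 22],
])

```text
clock: 10.9
tcp_pos: [0.5153, 0.2605, 0.1599]
orientation: [1.929, 2.055, 0.377]
contact_force: [0.7, 0.5, -1.2]
grip_width: 0.0275
gripper_force: 59.4
```

Run:
```python
from bench import r
from h import *
o=r.get_obs();print(tipstate(o))
Wf=r.grab_frame("wrist");cv2.imwrite("pics/w4.png",cv2.resize(Wf["image"][140:280,200:360],None,fx=4,fy=4)[:,:,::-1])
```

```text
('dist mm 4.5', 'lateral', array([-0.2, -0. , -0.1]), 'tilt 0.0009', 'F', array([ 0.65,  0.51, -1.23]), 'Fn -1.38')
```

View pics/w4.png

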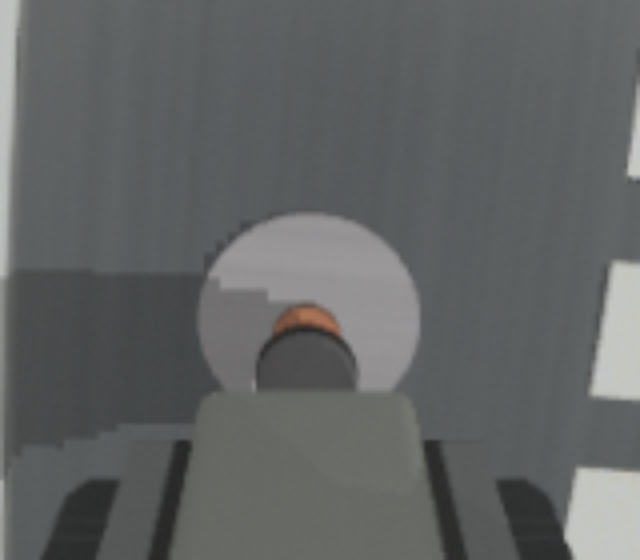

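The tip at (308,325) is about 4 mm over the pad's centre at (309,318). I'll creep in and watch the force.

>>> step_arm([
  [0, 0, 1, 0, 0, 0, 22],
  [0, 0, 2, 0, 0, 0, 22],
  [0, 0, 3, 0, 0, 0, 22],
  [0, 0, 4, 0, 0, 0, 22],
  [0, 0, 4, 0, 0, 0, 22],
  [0, 0, 4, 0, 0, 0, 22],
])

```text
clock: 11.55
tcp_pos: [0.5169, 0.2604, 0.1563]
orientation: [1.929, 2.055, 0.378]
contact_force: [-0.3, -0.4, -2.2]
grip_width: 0.0272
gripper_force: 59.4
```

>>> step_arm([
  [0, 0, 1, 0, 0, 0, 22],
  [0, 0, 2, 0, 0, 0, 22],
  [0, 0, 2, 0, 0, 0, 22],
  [0, 0, 2, 0, 0, 0, 22],
])

```text
clock: 11.95
tcp_pos: [0.5177, 0.2605, 0.1546]
orientation: [1.929, 2.055, 0.378]
contact_force: [-0.4, 1.2, -0.0]
grip_width: 0.0274
gripper_force: 59.5
```

Run:
```python
from bench import r
from h import *
F=[]
for _ in range(4):
    r.grab_frame("top");F.append(r.get_obs()["contact_force"]@N)
print(tipstate(r.get_obs()),np.round(F,2))
```

```text
('dist mm -1.4', 'lateral', array([-0. , -0.1, -0. ]), 'tilt 0.0006', 'F', array([-0.69, -0.03, -0.44]), 'Fn -0.14') [-0.42 -0.57  0.31 -0.14]
```

>>> step_arm([
  [0, 0, 1, 0, 0, 0, 22],
  [0, 0, 2, 0, 0, 0, 22],
  [0, 0, 3, 0, 0, 0, 22],
  [0, 0, 3, 0, 0, 0, 22],
  [0, 0, 3, 0, 0, 0, 22],
  [0, 0, 3, 0, 0, 0, 22],
])

```text
clock: 12.75
tcp_pos: [0.5189, 0.2604, 0.1518]
orientation: [1.929, 2.055, 0.378]
contact_force: [-1.1, -1.2, 2.3]
grip_width: 0.0276
gripper_force: 59.8
```

Run:
```python
from bench import r
from h import *
F=[]
for _ in range(8):
    r.grab_frame("top");F.append(r.get_obs()["contact_force"]@N)
print(tipstate(r.get_obs()),np.round(F,2),np.mean(F))
```

```text
('dist mm -4.4', 'lateral', array([-0. , -0.1, -0. ]), 'tilt 0.0006', 'F', array([-1.77, -0.76,  1.64]), 'Fn 2.19') [2.44 1.51 2.61 2.22 1.88 2.83 2.69 2.19] 2.2962462508388386
```

>>> step_arm([
  [0, 0, 0.7, 0, 0, 0, 22],
  [0, 0, 1.4, 0, 0, 0, 22],
  [0, 0, 1.4, 0, 0, 0, 22],
  [0, 0, 1.4, 0, 0, 0, 22],
  [0, 0, 1.4, 0, 0, 0, 22],
  [0, 0, 1.4, 0, 0, 0, 22],
])

```text
clock: 13.75
tcp_pos: [0.5194, 0.2604, 0.1505]
orientation: [1.929, 2.055, 0.378]
contact_force: [-2.2, -0.1, 3.0]
grip_width: 0.0271
gripper_force: 60.0
```

Run:
```python
from bench import r
from h import *
F=[]
for _ in range(8):
    f=r.grab_frame("wrist");F.append(r.get_obs()["contact_force"]@N)
o=r.get_obs();print(tipstate(o),np.round(F,2),np.mean(F),o["clock"],o["grip_width"],o["qvel"].round(3))
cv2.imwrite("pics/w5.png",cv2.resize(f["image"][140:280,200:360],None,fx=4,fy=4)[:,:,::-1])
```

```text
('dist mm -5.8', 'lateral', array([-0.1, -0.1, -0. ]), 'tilt 0.0007', 'F', array([-1.24,  0.42,  3.32]), 'Fn 3.55') [3.29 3.76 3.56 2.86 2.96 2.36 3.77 3.55] 3.2623991244524406 14.15 0.027450552004134383 [ 0.002  0.    -0.001  0.001  0.001 -0.     0.   ]
```

View pics/w5.png

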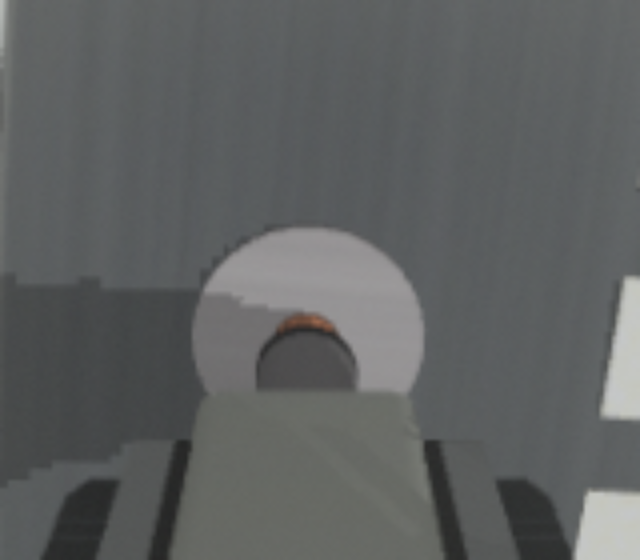

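The tip sits on the middle of the pad (centre at about (308,337)) and is partly pushed in. The push is about 4.9 N, which is half-way. The thermometer is still square to the pad.

```bash
python3 -c "
from bench import r
print(r.hand_in())"
```

```text
the job is handed in; nothing more can be done
None
```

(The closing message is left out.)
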